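# Flip a window carrier with a lifter blade

### The job

Take the orange-handled lifter from its grey rest, slide its thin blade in through the open front of the jig under the metal carrier plate that lies glass side down in the lower nest, and lever the plate up and over the step so that it comes to lie flat, black glass up, on the jig's white upper bed. Then lay the lifter back in its rest as it was found. Feel your way gently, because a hard push of the blade breaks the glass or scores the jig; never touch the plate with the gripper, and leave the bottle and the roll of tape where they are.

Things in the scene. Friction and masses are not known exactly. Their poses are not given: they have to be found in the camera images.
- jig: Fixed flipping jig, dark steel base 202 x 94 mm, blue fences. Origin on the table under the step between lower nest and upper bed; x points from nest to bed, z up. Nest: x = -62 to 0 mm, open towards -x, 70 mm between fences, floor 11 mm and fences 17 mm above the table. The bare base in front of the nest reaches to x = -103 mm, 8 mm above the table.
- nest_mouth (a point): Open front of the channel under the plate, on its floor and centre line (jig x = -62, y = 0, z = 8 mm; axes as the jig's). The channel is 40 mm wide and 3 mm deep below the nest floor; it is level with the bare base in front of it and runs 32 mm under the plate to an end wall at jig x = -30 mm.
- bed_center (a point): Centre of the white upper bed, on its surface (jig x = 45, y = 0, z = 15 mm; axes as the jig's). The bed begins at the step (jig x = 0, 4 mm above the nest floor) and ends at the end stop (jig x = 90 mm); 70 mm between its fences, which stand 22 mm and the stop 24 mm above the table.
- carrier_center (a point): Centre of the loose carrier plate, 60 (x) x 66 (y) x 6 mm, about 60 g. At the start it lies on the nest floor up to 3 mm short of the step, metal back with an orange mark up, black glass down, x axis along the jig's x. Its z axis points out of the metal back: up at the start, down once flipped. Flipped on the bed, its centre is 18 mm above the table.
- rest: Fixed grey tool rest, 90 x 44 mm (x = -60 to +30 mm). Origin on the table under the lifter's grip centre; x axis along the lifter towards its blade, z up. The handle lies on a spine 10 mm wide, 28 mm high (x = -50 to +20 mm), between two rear walls (x = -50 to -36 mm, 39 mm high, 22 mm apart); the blade juts out in front over the table.
- lifter_grip (a point): Grip centre of the loose lifter, 90 g: orange handle 80 mm long (x = -54 to +26 mm from here), 14 wide, 20 high. x axis to the blade, z up; 38 mm above the table in the rest. Rigid steel blade, 24 wide, 2 thick, front edge 85 mm ahead. Its underside is 28 mm below here at the root (x = 24 mm), but it is worn bent: the front edge is 28 to 35 mm below, differently each time and not measured.
- bottle: White solvent bottle with a red cap, 66 mm across, 130 mm high, loose; leave it. Origin at the centre of its foot.
- tape: Roll of black tape, 58 mm across, 19 mm high, loose; leave it. Origin at the centre of its underside.
Not all that is in view belongs to the job. What is meant by the part that bears carrier_center is not pink, and is the larger of those in its own colour.

How it is judged:
On the way, in this order (a step that is already met when the one before it is completed fails the run):
1. the lifter is taken out of its rest (z of lifter_grip in the frame of rest above 0.06 m), for 0.1 s.
2. the plate is levered up, carried on the lifter (angle between carrier_center's own z axis and vertical between 0.5 and 1.5 rad and contact force between lifter and carrier above 0.05 N), for 0.1 s.
3. the plate lies flipped, glass up, on the upper bed (angle between carrier_center's own z axis and vertical above 3 rad and x of carrier_center in the frame of jig above 0.015 m and z of carrier_center in the frame of jig below 0.022 m and linear speed of carrier below 0.05 m/s), for 0.2 s.
At the end, for the whole second after the job is handed in: The plate lies flat (within 5 degrees), glass up, at rest on the white bed, its centre 15 to 62 mm past the step and 15 to 21 mm above the table; the lifter lies still and level (within 4.5 degrees) in its rest, its grip centre within 12 mm of its place and at most 42 mm above the table (angle between carrier_center's own z axis and vertical above 3.05 rad and x of carrier_center in the frame of jig between 0.015 and 0.062 m and z of carrier_center in the frame of jig between 0.015 and 0.021 m and linear speed of each of carrier, lifter below 0.02 m/s and horizontal distance between lifter_grip and rest below 0.012 m and z of lifter_grip in the frame of rest below 0.042 m and angle between lifter_grip's own z axis and vertical below 0.08 rad); the robot touches nothing.
It fails at once if the blade presses on the plate with more than 10 N (contact force between lifter and carrier above 10 N).
It fails at once if the lifter presses on the jig with more than 10 N (contact force between lifter and jig above 10 N).
It fails at once if the gripper or arm touches the plate (contact force between any of the fingers, the arm and carrier above 0.5 N).
It fails at once if the bottle or the tape is disturbed (distance of any of bottle, tape from where it was at the start of the episode above 0.02 m).
It also fails if it takes over 72 s, if anything falls off the work surface, if the arm or the gripper's body presses on something with over 40 N, if the wrist force passes 120 N, or if a joint passes its speed limit or range.

### The arm

A 7-joint arm with a two-finger parallel gripper is mounted at the origin on the work surface; the furniture and walls round the work are solid. World frame = base frame: x ahead of the robot, y to its left, z up, the work surface at z = 0. Lengths are in m, angles in rad, forces in N, time in s.
With the tool pointing down it reaches from about 0.4 to 0.875 m from the base axis. Payload 4.4 kg.
Tool frame: the origin (TCP) lies at the very end of the fingers, on their centre line; the grasp point (between the pads) lies 19 mm behind it; z points along the fingers, y is the line along which they close (so a half turn about z gives the same grasp; the last joint's range is limited). The gripper opens to 85 mm and grips with 20 to 120 N. Pads are 22 mm wide; open, the fingers measure 114 mm over their backs; the gripper's body (76 mm by 85 mm) begins 54 mm behind the grasp point. The pads swing forward as they close: fully open they stand 13 mm farther back than shut.
Start: joints at [1.145, 0.628, 0.038, 1.517, -0.027, 0.996, -0.02], TCP at [0.229, -0.608, 0.231] pointing down, gripper open.
Joint ranges: [-3.06, 3.06], [-0.37, 2.12], [-1.25, 1.32], [0.18, 2.47], [-1.1, 4.24], [0.23, 1.98], [-2.94, 2.94]. Speed limits (rad/s): [2.57, 2.57, 3.14, 3.14, 3.14, 3.14, 3.14].

### API

Orientations are given as a unit quaternion [x, y, z, w].
In Python, from workcell import monitor, capture, get_calibration, close_job gives the robot as it stands.
- The arm moves only by the tool step_arm, never from a script. Its argument "series" is a list of rows, each an object with "xyz": the shift along the tool's x, y, z in cm, a list of three; "twist": the turn, a rotation vector about the tool's x, y, z in degrees, a list of three; "gripper": the gripper's target within -1 to 1 (fully open at 1, half-way at 0, shut at -1). In form: [{"xyz": [x, y, z], "twist": [wx, wy, wz], "gripper": gripper}, ...]. A call has 1 to 8 rows; each row shifts and turns the commanded pose from where the row before left it, along the tool's axes as they then stand; what a row does not reach is not made up. A row lasts 1/10 s, in which the tool goes at most 50 mm and 8.59 degrees, less where a joint would pass 70% of its speed; a pose out of reach is approached as far as the arm can. A call is refused whole if a number of a shift passes 5 or a number of a turn 8.59, either way. A call with a gripper value outside its range is refused whole. The fingers move at their own pace and stop on an object; the grip force is fixed at half the most. Time passes only in rows, so rows that do not move let the fingers close. It gives the time, the measured TCP pose, the force, the opening and the grip force at its end, in the units of the state.
- monitor.get_obs(): the state, without advancing time (a new reading comes with each control period).
- capture(name): name is "side" or "top"; returns (picture, depth): 384x512x3 uint8, red, green, blue; 384x512 float32, m along the optical axis (not along the pixel's ray), 0 where there is no reading.
- get_calibration(name): a dict with "fx", "fy", "cx", "cy" (pixels), "T" (4x4, takes a point from camera to world coordinates). Camera axes: x right, y up, looking along -z (the intrinsics and any distortion apply to the point x, -y, -z); pixel columns grow to the right and rows downward; lengths in m; the calibration is good to about 2 mm. A picture is of the moment at which its call begins. get_calibration takes no time and is no camera call.
- close_job(): hands the job in; it is judged then, once.
The state is a dict: "clock": time; "joint_pos": joint angles; "joint_velocities": joint speeds; "tau": joint torques, N m; "position": TCP position; "tool_rot": TCP orientation; "ft_force": force on the tool from outside, world axes, zero at the start; "ft_torque": the same for the moment, N m; "gripper_width": finger opening in m; "grasp_force": force on a finger pad.
Only numpy, scipy, OpenCV 4.12 (cv2) and the standard library are available. Lean on these libraries where they do the work, as an engineer would, in place of code of your own. Each camera call takes 0.05 s, during which the arm holds its last target. There are 200 camera calls.

## Working session

There is one attempt and no reset: what is moved stays moved. The work goes in short steps, Python scripts to look and compute and a tool call to move; the robot and the scene stay as the last step left them, time stands still between calls to the robot, and variables do not carry over. Pictures are saved under pics/ and viewed, at most 10 in all, crops included, and the job is handed in when it is done.

Besides the shell and the picture viewer there is one more tool, called as name(argument=value, ...) on one line, values as JSON. step_arm: Moves the arm, as the interface text tells. Its arguments: {"type":"object","properties":{"series":{"type":"array"}},"required":["series"]}

```bash
ls; mkdir -p pics
python3 - <<'E'
from workcell import monitor,capture,get_calibration
import cv2,numpy as np
for n in("top","side"):
    p,d=capture(n); np.savez(f"{n}0.npz",p=p,d=d); c=get_calibration(n); print(n,{k:np.round(v,4).tolist() for k,v in c.items()})
    cv2.imwrite(f"pics/{n}0.png",cv2.resize(p[:,:,::-1],(800,600),interpolation=cv2.INTER_CUBIC))
print(monitor.get_obs())
E
```

```text
pics
top {'fx': 373.9012, 'fy': 373.9012, 'cx': 258.9967, 'cy': 189.6081, 'T': [[0.0283, 0.9776, -0.2088, 0.3583], [-0.9996, 0.0286, -0.0015, 0.1195], [0.0045, 0.2087, 0.978, 1.0292], [0.0, 0.0, 0.0, 1.0]]}
side {'fx': 376.1317, 'fy': 376.1317, 'cx': 254.8199, 'cy': 192.749, 'T': [[0.9715, 0.0992, -0.2153, 0.3423], [-0.237, 0.4039, -0.8836, -0.7085], [-0.0006, 0.9094, 0.4159, 0.4433], [0.0, 0.0, 0.0, 1.0]]}
{'clock': 0.1, 'joint_pos': array([ 1.1452076 ,  0.6292676 ,  0.03845241,  1.51827857, -0.02698871,
        0.99635821, -0.0200002 ]), 'joint_velocities': array([-0.00105702, -0.0015848 ,  0.00113806, -0.00229813,  0.00059872,
       -0.00092821, -0.00036632]), 'tau': array([ 3.24419925e-03, -5.64531076e+01,  1.23040058e+00, -1.93973386e+01,
        1.13355916e-02,  5.39954563e-03,  4.01499540e-05]), 'position': array([ 0.22866327, -0.60782324,  0.2304688 ]), 'tool_rot': array([ 9.83862248e-01,  1.78925328e-01, -1.76998092e-04, -8.79115469e-04]), 'ft_force': array([ 0.63642097, -1.22294543, -0.73221803]), 'ft_torque': array([-0.02522416, -0.0052887 , -0.04144932]), 'grasp_force': 0.0, 'gripper_width': 0.08550937081334753}
```

View pics/top0.png

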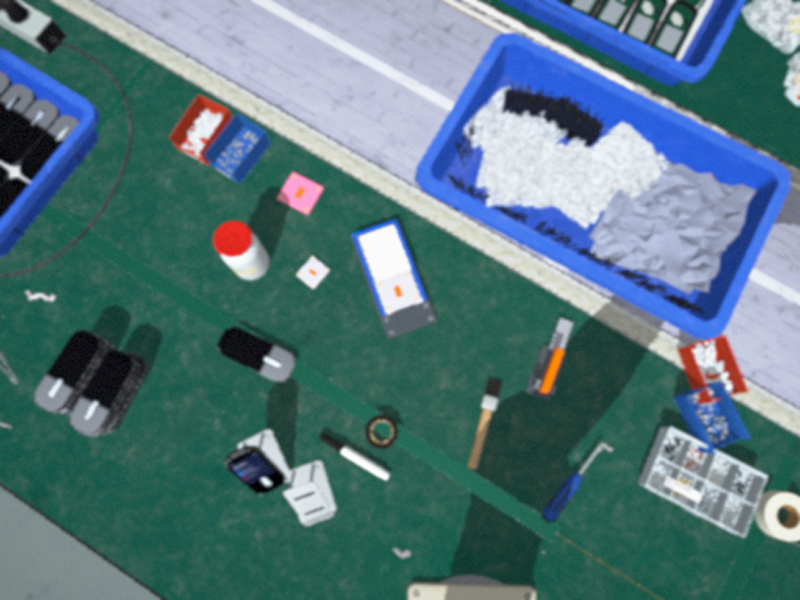

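View pics/side0.png

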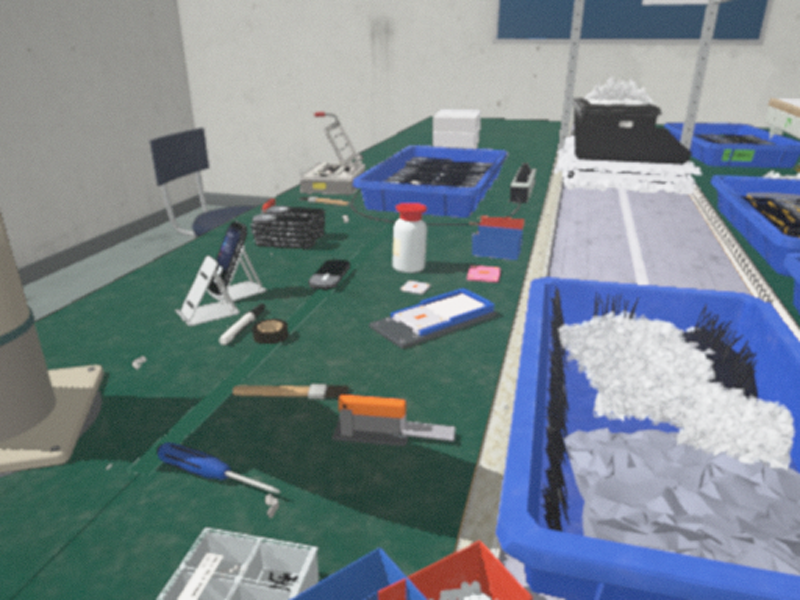

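The top view shows three things that could be the plate: the white metal one with an orange mark in the jig at (398,292), a small loose white one at (313,272), and a pink one at (300,192). I choose (398,292), since it is not pink and is the larger of the white ones. The lifter in its rest is at (550,362), the bottle at (240,250) and the tape at (382,430).

```bash
cat > h.py <<'E'
import numpy as np,cv2
from workcell import monitor,capture,get_calibration
def cloud(n,d):
    c=get_calibration(n);T=np.array(c["T"]);v,u=np.mgrid[:d.shape[0],:d.shape[1]]
    P=np.stack([(u-c["cx"])/c["fx"]*d,-(v-c["cy"])/c["fy"]*d,-d],-1)
    return P@T[:3,:3].T+T[:3,3]
def proj(n,X):
    c=get_calibration(n);T=np.array(c["T"]);p=(np.asarray(X)-T[:3,3])@T[:3,:3]
    return np.stack([c["cx"]+c["fx"]*p[...,0]/-p[...,2],c["cy"]-c["fy"]*p[...,1]/-p[...,2]],-1)
E
python3 - <<'E'
from h import *
z=np.load("top0.npz");p,d=z["p"],z["d"];W=cloud("top",d)
hsv=cv2.cvtColor(p,cv2.COLOR_RGB2HSV)
def box(name,u0,u1,v0,v1,zmin,zmax=.2,mask=None):
    s=np.s_[v0:v1,u0:u1];w=W[s];m=(w[...,2]>zmin)&(w[...,2]<zmax)
    if mask is not None:m&=mask[s]
    q=w[m];r=cv2.minAreaRect(q[:,:2].astype(np.float32)*1000)
    print(name,m.sum(),np.round(r[0],1),np.round(r[1],1),round(r[2],1),"z",np.round(np.percentile(q[:,2],[5,50,95])*1000,1),"mean",np.round(q.mean(0)*1000,1));return m
H,S,V=[hsv[...,i].astype(int) for i in range(3)]
box("jig",218,284,132,220,.004)
box("blue",218,284,132,220,.004,mask=(H>105)&(H<130)&(S>130))
org=(H<18)&(S>150)&(V>150)
box("handle",335,372,195,260,.02,mask=org)
box("restall",335,372,195,260,.006)
box("mark",240,270,175,200,0,mask=org)
box("bottle",132,176,138,182,.01)
box("tape",228,262,260,292,.005)
print("tbl",np.percentile(W[200:240,290:330,2],[5,50,95]))
# height maps
print((W[195:260:2,335:372:2,2]*1000).round().astype(int))
a=cv2.resize(p[130:222,215:290],(600,736//1),interpolation=cv2.INTER_CUBIC)[:600]
b=cv2.resize(p[132:222,215:285,::-1],None,fx=6,fy=6,interpolation=cv2.INTER_CUBIC)
z2=np.load("side0.npz")["p"]
c=cv2.resize(z2[230:310,140:300,::-1] if 0 else z2[240:290,205:300,::-1],None,fx=4,fy=4,interpolation=cv2.INTER_CUBIC)
o=np.zeros((540,800,3),np.uint8);o[:540,:420]=b;o[:200,420:800]=c
o[200:536,430:640]=cv2.resize(p[197:253,337:372,::-1],None,fx=6,fy=6,interpolation=cv2.INTER_CUBIC)
cv2.imwrite("pics/crop1.png",o)
E
```

```text
jig 2345 [615.1 148. ] [247.6 179.8] 3.3 z [ 6.  14.8 21.8] mean [608.5 145.4  13.9]
blue 341 [629.7 151. ] [158.5  89.5] 22.1 z [ 6.8 19.  24.7] mean [639.  156.4  17.5]
handle 173 [ 448.7 -129.5] [17.8 78.4] 70.1 z [40.5 47.1 50.2] mean [ 447.4 -127.    46.4]
restall 474 [ 475.6 -136.5] [ 42.1 145.4] 69.1 z [ 6.9 25.4 49.4] mean [ 471.5 -134.1   27.2]
mark 11 [584.2 135.2] [12.4  5.5] 2.7 z [14.8 17.2 20.1] mean [584.3 134.7  17.5]
bottle 876 [635.3 401.4] [68.6 62.2] 16.9 z [ 25.2 124.6 130.2] mean [628.5 395.6  99.3]
tape 247 [330.6 158.6] [55.1 76.8] 74.2 z [11.8 18.  21.1] mean [340.4 157.   17.7]
tbl [-0.00398619 -0.00105923  0.00190286]
[[  -1   -2   -2    0   -1   -4   -1    3    0    0    1   -1   -5    3
    -4   -2   -8    1    2]
 [  -2    1   -2   -3   -1    0   -2   -3   -4   -2   -3   -3   -4    0
    -1    1    3    0   -7]
 [  -2    2    1   -4    0   -1    0    0   -2   -1   -4   -1    1   -1
    -3    1   -2    0    2]
 [   1    2   -3   -2    0   -2    2    1   -1    2   -2    0   -6    0
    -3   -2   -2   -1   -1]
 [  -2   -1   -3   -2   -3   -4    0   -3   -1 
[... 2153 characters left out ...]
 [   0    3   12   28   39   30   46   50   49   37   -2    0   -1    0
    -2    1   -3   -5    0]
 [  -1    4    3    3    4   39   48   46   32   38   -1   -1    0   -1
    -2   -2   -1   -2    2]
 [   0   -1    1    2    5   -1   32   49   27   40   -5    1   -2    1
     0   -2    0   -3   -2]
 [  -5    0    1   -2    2   -1    3    0    4   -2   -2   -1   -2    1
    -2   -4   -1   -2    0]
 [   0   -2   -1    2   -1    0   -1    6    2   -3   -2   -4   -6   -1
    -2    1   -1    0    0]
 [   0    0   -4    2   -1    0   -3   -4    0    1   -2   -3    1   -4
    -1    0   -1    1    2]
 [  -2    1   -1   -2   -4   -1   -3   -1   -1   -3   -3   -3   -1   -2
     0   -2   -4   -1   -2]]
```

View pics/crop1.png

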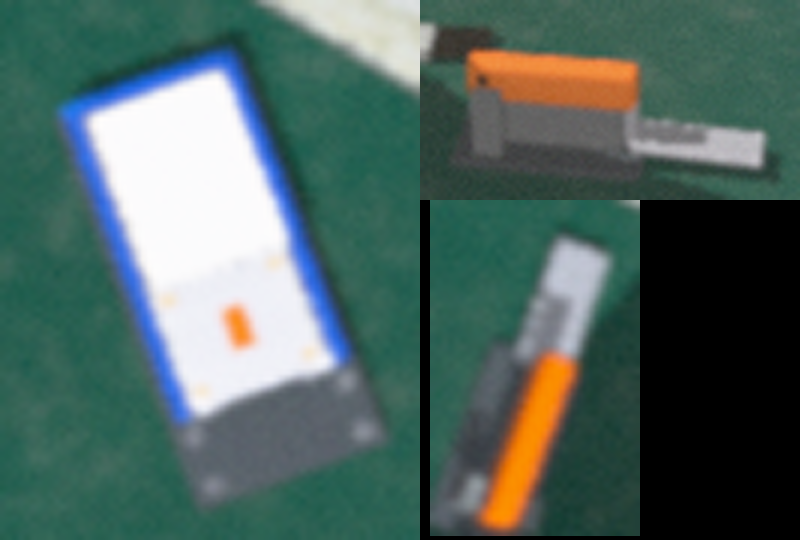

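The crop shows the plate with its orange mark in the jig's nest (crop 238,328), open dark base towards the viewer. The lifter's handle is orange, with the blade pointing up and right. Next I fit the poses from these corners.

```bash
cat > fit.py <<'E'
from h import *
from scipy.optimize import least_squares
def fit(model,px,x0,free_z=None):
    model=np.array(model)/1000;px=np.array(px,float)
    def X(q,m=model):
        c,s=np.cos(q[2]),np.sin(q[2]);return np.c_[q[0]+c*m[:,0]-s*m[:,1],q[1]+s*m[:,0]+c*m[:,1],m[:,2]]
    r=least_squares(lambda q:(proj("top",X(q))-px).ravel(),x0,loss="soft_l1")
    print(np.round(r.x[:2]*1000,1),np.degrees(r.x[2]).round(2),"res px",np.round(r.fun.reshape(-1,2),1).tolist());return r.x
def pj(a):a=np.array(a,float);return (a+.5)/6-.5+[215,132]
def pl(a):a=np.array(a,float)-[430,200];return (a+.5)/6-.5+[337,197]
if __name__=="__main__":
    j=fit([[99,47,24],[99,-47,24],[-103,-47,8],[-103,47,8]],pj([[60,108],[237,40],[385,435],[203,508]]),[.61,.147,.35])
    l=fit([[26,7,48],[26,-7,48],[-54,-7,48],[-54,7,48],[85,12,10],[85,-12,10]],pl([[537,353],[577,362],[517,530],[480,518],[560,233],[610,255]]),[.46,-.13,-.35])
    np.save("fit.npy",[j,l])
    z=np.load("top0.npz");W=cloud("top",z["d"])
    # check: jig frame extents & handle, blade heights vs x
    for q,n in((j,"jig"),(l,"lifter")):
        c,s=np.cos(q[2]),np.sin(q[2]);D=(W-[q[0],q[1],0])*1000;x=D[...,0]*c+D[...,1]*s;y=-D[...,0]*s+D[...,1]*c
        if n=="lifter":
            for a in range(-70,100,10):
                m=(abs(y)<6)&(x>=a)&(x<a+10);print(a,m.sum(),np.median(D[...,2][m]).round(1),np.mean(D[...,2][m]).round(1))
            for a in range(-16,20,3):
                m=(x>-30)&(x<20)&(y>=a)&(y<a+3);print("y",a,np.median(D[...,2][m]).round(1))
        else:
            for a in list(range(-115,115,10)):
                m=(abs(y)<25)&(x>=a)&(x<a+10);print(a,np.median(D[...,2][m]).round(1))
            for a in range(-56,60,4):
                m=(x>10)&(x<80)&(y>=a)&(y<a+4);print("y",a,np.median(D[...,2][m]).round(1))
E
python3 fit.py
```

```text
[612.8 144.3] 22.31 res px [[-1.5, -0.6], [0.3, -0.4], [1.3, 0.6], [-0.2, 0.3]]
[ 463.  -134.1] -21.46 res px [[1.5, -0.8], [-0.1, -0.2], [-0.6, 0.0], [0.5, -0.1], [-0.3, 0.7], [-0.4, 0.4]]
-115 -0.7
-105 6.0
-95 7.7
-85 7.8
-75 7.8
-65 9.5
-55 16.7
-45 17.1
-35 17.2
-25 16.5
-15 16.8
-5 15.4
5 14.8
15 14.7
25 15.1
35 14.9
45 14.8
55 15.0
65 15.5
75 15.2
85 16.9
95 23.1
105 -0.9
y -56 -0.9
y -52 -0.7
y -48 0.3
y -44 8.6
y -40 21.1
y -36 21.5
y -32 14.1
y -28 14.1
y -24 14.8
y -20 14.9
y -16 15.8
y -12 14.7
y -8 15.0
y -4 15.7
y 0 15.0
y 4 14.8
y 8 14.6
y 12 15.0
y 16 14.5
y 20 15.0
y 24 15.7
y 28 15.2
y 32 14.4
y 36 21.2
y 40 21.8
y 44 7.4
y 48 0.1
y 52 -1.4
y 56 -0.9
-70 17 -0.8 -1.3
-60 28 5.2 18.9
-50 19 47.3 43.6
-40 20 47.3 45.9
-30 19 47.8 43.3
-20 17 47.5 47.4
-10 18 48.2 45.7
0 18 47.6 44.3
10 16 47.8 45.4
20 12 46.5 39.4
30 13 10.4 10.8
40 16 10.4 10.6
50 15 9.7 10.4
60 15 9.5 9.7
70 16 9.3 9.1
80 9 7.5 7.3
90 17 -2.5 -1.9
y -16 3.1
y -13 nan
y -10 nan
y -7 46.9
y -4 48.1
y -1 48.1
y 2 48.0
y 5 30.0
y 8 3.8
y 11 3.8
y 14 3.7
y 17 3.7
  return _methods._mean(a, axis=axis, dtype=dtype,
  ret = ret.dtype.type(ret / rcount)
```

```bash
cat > plan.py <<'E'
from h import *
from scipy.spatial.transform import Rotation as R,Slerp
import sys
J,L=np.load("fit.npy")
def down(yaw,pitch=0):  # tool: x along yaw, z down; pitch>0 = nose up (deg)
    return R.from_euler("z",yaw,degrees=True)*R.from_euler("y",-pitch,degrees=True)*R.from_euler("x",180,degrees=True)
def now():
    o=monitor.get_obs();return np.array(o["position"]),R.from_quat(o["tool_rot"]),o
def rows(p1,r1,n,p0=None,r0=None):
    if p0 is None:p0,r0,_=now()
    s=Slerp([0,1],R.concatenate([r0,r1]))
    for i in range(n):
        a,b=s(i/n),s((i+1)/n);d=a.inv().apply((np.array(p1)-p0)/n)*100;t=(a.inv()*b).as_rotvec(degrees=True)
        print("xyz",np.round(d,2).tolist(),"twist",np.round(t,2).tolist())
E
python3 - <<'E'
from plan import *
print(now()[1].as_matrix().round(3))
y=np.degrees(L[2]);rows([L[0],L[1],.15],down(y),14)
E
```

```text
[[ 0.936  0.352 -0.001]
 [ 0.352 -0.936  0.002]
 [-0.    -0.002 -1.   ]]
xyz [2.76, -2.58, 0.58] twist [-0.01, 0.0, 3.01]
xyz [2.62, -2.72, 0.58] twist [-0.01, 0.0, 3.01]
xyz [2.47, -2.85, 0.58] twist [-0.01, 0.0, 3.01]
xyz [2.32, -2.98, 0.58] twist [-0.01, 0.0, 3.01]
xyz [2.16, -3.09, 0.58] twist [-0.01, 0.0, 3.01]
xyz [2.0, -3.2, 0.58] twist [-0.01, 0.0, 3.01]
xyz [1.82, -3.3, 0.58] twist [-0.01, 0.0, 3.01]
xyz [1.65, -3.4, 0.58] twist [-0.01, 0.0, 3.01]
xyz [1.47, -3.48, 0.58] twist [-0.01, 0.0, 3.01]
xyz [1.28, -3.55, 0.58] twist [-0.01, 0.0, 3.01]
xyz [1.1, -3.61, 0.58] twist [-0.01, 0.0, 3.01]
xyz [0.91, -3.66, 0.58] twist [-0.01, 0.0, 3.01]
xyz [0.71, -3.71, 0.58] twist [-0.01, 0.0, 3.01]
xyz [0.52, -3.74, 0.58] twist [-0.01, 0.0, 3.01]
```

step_arm(series=[{"xyz": [2.8,-2.6,0],"twist": [0,0,3],"gripper": 1},{"xyz": [2.6,-2.7,0],"twist": [0,0,3],"gripper": 1},{"xyz": [2.5,-2.9,0],"twist": [0,0,3],"gripper": 1},{"xyz": [2.3,-3.0,0],"twist": [0,0,3],"gripper": 1},{"xyz": [2.2,-3.1,0],"twist": [0,0,3],"gripper": 1},{"xyz": [2.0,-3.2,0],"twist": [0,0,3],"gripper": 1},{"xyz": [1.8,-3.3,0],"twist": [0,0,3],"gripper": 1},{"xyz": [1.6,-3.4,0],"twist": [0,0,3],"gripper": 1}])

```text
clock: 0.9
position: [0.3629, -0.3352, 0.2311]
tool_rot: [1.0, -0.031, -0.0, -0.0]
ft_force: [0.2, -0.0, 0.3]
gripper_width: 0.0854
grasp_force: 0.0
```

step_arm(series=[{"xyz": [1.5,-3.5,1],"twist": [0,0,3],"gripper": 1},{"xyz": [1.3,-3.5,1],"twist": [0,0,3],"gripper": 1},{"xyz": [1.1,-3.6,2],"twist": [0,0,3],"gripper": 1},{"xyz": [0.9,-3.7,2],"twist": [0,0,3],"gripper": 1},{"xyz": [0.7,-3.7,1],"twist": [0,0,3],"gripper": 1},{"xyz": [0.5,-3.7,1],"twist": [0,0,3],"gripper": 1},{"xyz": [0,0,0],"twist": [0,0,0],"gripper": 1},{"xyz": [0,0,0],"twist": [0,0,0],"gripper": 1}])

```text
clock: 1.7
position: [0.4627, -0.1331, 0.1508]
tool_rot: [0.983, -0.184, -0.001, 0.0]
ft_force: [-0.1, -0.8, 0.2]
gripper_width: 0.0855
grasp_force: 0.0
```

Run:
```python
from plan import *
y=np.degrees(L[2]);p,r,o=now();print(p,r.as_euler("ZYX",degrees=True),o["ft_force"],o["joint_pos"].round(2))
rows([L[0],L[1],.10],down(y),1)
p,d=capture("top");cv2.imwrite("pics/t2.png",cv2.resize(p[180:270,300:400,::-1],None,fx=6,fy=6,interpolation=cv2.INTER_CUBIC))
```

```text
[ 0.46274284 -0.13311272  0.15084587] [-2.12064474e+01  6.74891296e-02  1.79980979e+02] [-0.12813756 -0.79813962  0.23589216] [ 0.08  0.52  0.2   2.06 -0.18  0.57 -1.53]
xyz [0.07, 0.08, 5.08] twist [0.02, 0.07, 0.25]
```

step_arm(series=[{"xyz": [0.1,0.1,3],"twist": [0,0.1,0.2],"gripper": 1},{"xyz": [0,0,3],"twist": [0,0,0],"gripper": 1},{"xyz": [0,0,2.5],"twist": [0,0,0],"gripper": 1},{"xyz": [0,0,2],"twist": [0,0,0],"gripper": 1},{"xyz": [0,0,1.5],"twist": [0,0,0],"gripper": 1},{"xyz": [0,0,1],"twist": [0,0,0],"gripper": 1},{"xyz": [0,0,0],"twist": [0,0,0],"gripper": 1},{"xyz": [0,0,0],"twist": [0,0,0],"gripper": 1}])

```text
clock: 2.55
position: [0.4636, -0.1363, 0.0218]
tool_rot: [0.982, -0.188, 0.001, 0.0]
ft_force: [0.3, 0.8, 0.1]
gripper_width: 0.0852
grasp_force: 0.0
```

step_arm(series=[{"xyz": [0,0,0],"twist": [0,0,0],"gripper": -1},{"xyz": [0,0,0],"twist": [0,0,0],"gripper": -1},{"xyz": [0,0,0],"twist": [0,0,0],"gripper": -1},{"xyz": [0,0,0],"twist": [0,0,0],"gripper": -1},{"xyz": [0,0,0],"twist": [0,0,0],"gripper": -1},{"xyz": [0,0,0],"twist": [0,0,0],"gripper": -1},{"xyz": [0,0,0],"twist": [0,0,0],"gripper": -1},{"xyz": [0,0,0],"twist": [0,0,0],"gripper": -1}])

```text
clock: 3.35
position: [0.4637, -0.1354, 0.0216]
tool_rot: [0.982, -0.187, 0.001, 0.0]
ft_force: [-0.0, 0.4, 5.2]
gripper_width: 0.0128
grasp_force: 58.7
```

Run:
```python
from plan import *
p,r,o=now();print(p,r.as_euler("ZYX",degrees=True),o["ft_force"],o["ft_torque"],o["gripper_width"],o["grasp_force"]);np.savez("grasp.npz",p=p,q=r.as_quat())
```

```text
[ 0.46366836 -0.13544988  0.0216465 ] [-2.15819243e+01 -1.23091657e-01 -1.79990621e+02] [-0.04178085  0.41996174  5.23646396] [0.09998301 0.08487145 0.03149802] 0.012842052572549544 58.715232610702515
```

step_arm(series=[{"xyz": [0,0,-0.5],"twist": [0,0,0],"gripper": -1},{"xyz": [0,0,-1],"twist": [0,0,0],"gripper": -1},{"xyz": [0,0,-1.5],"twist": [0,0,0],"gripper": -1},{"xyz": [0,0,-2],"twist": [0,0,0],"gripper": -1},{"xyz": [0,0,-2],"twist": [0,0,0],"gripper": -1},{"xyz": [0,0,-1],"twist": [0,0,0],"gripper": -1},{"xyz": [0,0,0],"twist": [0,0,0],"gripper": -1},{"xyz": [0,0,0],"twist": [0,0,0],"gripper": -1}])

```text
clock: 4.15
position: [0.4632, -0.1353, 0.1012]
tool_rot: [0.982, -0.187, 0.001, 0.0]
ft_force: [-0.3, 0.2, -1.1]
gripper_width: 0.013
grasp_force: 58.5
```

```bash
cat >> plan.py <<'E'
def jw(x,y,z):
    c,s=np.cos(J[2]),np.sin(J[2]);return np.array([J[0]+c*x/1000-s*y/1000,J[1]+s*x/1000+c*y/1000,z/1000])
JY=np.degrees(J[2])
E
python3 - <<'E'
from plan import *
p,r,o=now();print(p,o["ft_force"],o["ft_torque"])
rows(jw(-165,0,100),down(JY),12)
E
```

```text
[ 0.46321702 -0.13525023  0.10117355] [-0.32113372  0.24765447 -1.11424727] [ 0.00973596 -0.01350088 -0.01579235]
xyz [-0.69, -1.67, 0.01] twist [0.0, -0.01, -3.66]
xyz [-0.58, -1.71, 0.01] twist [0.0, -0.01, -3.66]
xyz [-0.47, -1.75, 0.01] twist [0.0, -0.01, -3.66]
xyz [-0.36, -1.77, 0.01] twist [0.0, -0.01, -3.66]
xyz [-0.24, -1.79, 0.01] twist [0.0, -0.01, -3.66]
xyz [-0.13, -1.8, 0.01] twist [0.0, -0.01, -3.66]
xyz [-0.01, -1.81, 0.01] twist [0.0, -0.01, -3.66]
xyz [0.1, -1.8, 0.01] twist [0.0, -0.01, -3.66]
xyz [0.22, -1.79, 0.01] twist [0.0, -0.01, -3.66]
xyz [0.33, -1.78, 0.01] twist [0.0, -0.01, -3.66]
xyz [0.44, -1.75, 0.01] twist [0.0, -0.01, -3.66]
xyz [0.55, -1.72, 0.01] twist [0.0, -0.01, -3.66]
```

step_arm(series=[{"xyz": [-0.7,-1.7,0],"twist": [0,0,-3.7],"gripper": -1},{"xyz": [-0.6,-1.7,0],"twist": [0,0,-3.7],"gripper": -1},{"xyz": [-0.5,-1.7,0],"twist": [0,0,-3.6],"gripper": -1},{"xyz": [-0.4,-1.8,0],"twist": [0,0,-3.7],"gripper": -1},{"xyz": [-0.2,-1.8,0],"twist": [0,0,-3.6],"gripper": -1},{"xyz": [-0.1,-1.8,0],"twist": [0,0,-3.7],"gripper": -1},{"xyz": [0,-1.8,0],"twist": [0,0,-3.7],"gripper": -1},{"xyz": [0.1,-1.8,0],"twist": [0,0,-3.6],"gripper": -1}])

```text
clock: 4.95
position: [0.4604, 0.0118, 0.1009]
tool_rot: [0.997, 0.071, 0.0, 0.0]
ft_force: [-0.5, -0.4, -1.0]
gripper_width: 0.0129
grasp_force: 58.4
```

step_arm(series=[{"xyz": [0.2,-1.8,0],"twist": [0,0,-3.7],"gripper": -1},{"xyz": [0.3,-1.8,0.5],"twist": [0,0,-3.7],"gripper": -1},{"xyz": [0.4,-1.8,1],"twist": [0,0,-3.6],"gripper": -1},{"xyz": [0.6,-1.7,1],"twist": [0,0,-3.6],"gripper": -1},{"xyz": [0,0,1],"twist": [0,0,0],"gripper": -1},{"xyz": [0,0,0.5],"twist": [0,0,0],"gripper": -1},{"xyz": [0,0,0],"twist": [0,0,0],"gripper": -1},{"xyz": [0,0,0],"twist": [0,0,0],"gripper": -1}])

```text
clock: 5.75
position: [0.4594, 0.0811, 0.0611]
tool_rot: [0.981, 0.193, 0.0, 0.001]
ft_force: [-0.1, -0.2, -0.3]
gripper_width: 0.0135
grasp_force: 58.5
```

Run:
```python
from plan import *
P,r,o=now();print(P,r.as_euler("ZYX",degrees=True),o["ft_force"],o["ft_torque"],o["joint_pos"].round(2))
rows(jw(-165,0,60),down(JY),1)
p,d=capture("top");p2,d2=capture("side")
W=cloud("top",d);D=(W-[J[0],J[1],0])*1000;c,s=np.cos(J[2]),np.sin(J[2]);x=D[...,0]*c+D[...,1]*s;y=-D[...,0]*s+D[...,1]*c
for a in range(-140,-60,6):
    m=(abs(y)<25)&(x>=a)&(x<a+6)&(D[...,2]>25);print(a,m.sum(),np.median(D[...,2][m]).round(1) if m.any() else "",np.round([y[m].min(),y[m].max(),y[m].mean()],1) if m.any() else "")
cv2.imwrite("pics/t3.png",np.hstack([cv2.resize(p[140:260,210:300,::-1],(400,533),interpolation=cv2.INTER_CUBIC),cv2.resize(p2[170:290,200:290,::-1],(400,533),interpolation=cv2.INTER_CUBIC)]))
```

```text
[0.45944639 0.08107957 0.06108698] [ 2.22230537e+01 -3.58264098e-02  1.79902426e+02] [-0.12994196 -0.24784119 -0.33426531] [-0.01092175 -0.03791079  0.01086509] [-0.25  0.67  0.02  2.16 -0.04  0.31 -1.38]
xyz [0.09, -0.03, 0.11] twist [0.1, -0.04, -0.09]
-140 35 457.6 [-24.9  24.4   0.9]
-134 50 431.8 [-24.6  24.5   0.8]
-128 18 428.0 [-4.  24.9 14. ]
-122 3 430.0 [20.8 23.6 22.2]
-116 0  
-110 0  
-104 0  
-98 0  
-92 0  
-86 0  
-80 0  
-74 0  
-68 0  
-62 0
```

View pics/t3.png

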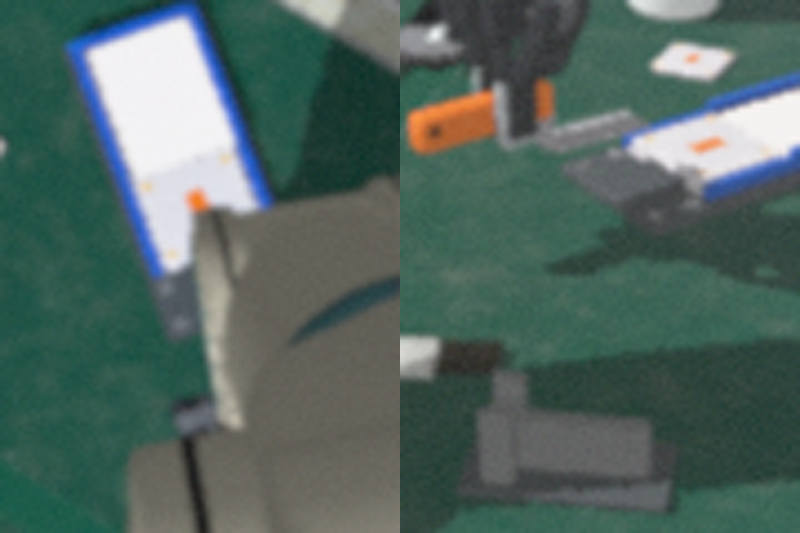

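The side view shows the lifter held level in the gripper (crop 480,120), blade towards the jig's open front. The rest stands empty at (570,450).

step_arm(series=[{"xyz": [0.1,0,1],"twist": [0.1,0,-0.1],"gripper": -1},{"xyz": [0,0,1],"twist": [0,0,0],"gripper": -1},{"xyz": [0,0,0.8],"twist": [0,0,0],"gripper": -1},{"xyz": [0,0,0.3],"twist": [0,0,0],"gripper": -1},{"xyz": [0,0,0],"twist": [0,0,0],"gripper": -1},{"xyz": [0,0,0],"twist": [0,0,0],"gripper": -1}])

```text
clock: 6.45
position: [0.4604, 0.0824, 0.0301]
tool_rot: [0.981, 0.194, 0.0, -0.0]
ft_force: [0.5, -0.1, -0.9]
gripper_width: 0.0129
grasp_force: 58.5
```

step_arm(series=[{"xyz": [0,0,0.1],"twist": [0,0,0],"gripper": -1},{"xyz": [0,0,0.0],"twist": [0,0,0],"gripper": -1}])

```text
clock: 6.65
position: [0.4607, 0.0825, 0.0294]
tool_rot: [0.981, 0.194, 0.001, -0.0]
ft_force: [0.6, -0.2, -0.9]
gripper_width: 0.013
grasp_force: 58.5
```

step_arm(series=[{"xyz": [0,0,0.1],"twist": [0,0,0],"gripper": -1},{"xyz": [0,0,0.0],"twist": [0,0,0],"gripper": -1}])

```text
clock: 6.85
position: [0.4605, 0.0825, 0.0282]
tool_rot: [0.981, 0.194, 0.001, -0.0]
ft_force: [0.6, -0.5, -0.7]
gripper_width: 0.0127
grasp_force: 58.5
```

step_arm(series=[{"xyz": [0,0,0.1],"twist": [0,0,0],"gripper": -1},{"xyz": [0,0,0.0],"twist": [0,0,0],"gripper": -1}])

```text
clock: 7.05
position: [0.4604, 0.0824, 0.0271]
tool_rot: [0.981, 0.194, 0.001, -0.0]
ft_force: [-0.0, 0.6, -1.1]
gripper_width: 0.0129
grasp_force: 58.5
```

step_arm(series=[{"xyz": [0,0,0.1],"twist": [0,0,0],"gripper": -1},{"xyz": [0,0,0.0],"twist": [0,0,0],"gripper": -1}])

```text
clock: 7.25
position: [0.4604, 0.0824, 0.0261]
tool_rot: [0.981, 0.194, 0.0, -0.0]
ft_force: [0.4, -0.5, 0.1]
gripper_width: 0.0127
grasp_force: 58.5
```

step_arm(series=[{"xyz": [0,0,0.06],"twist": [0,0,0],"gripper": -1},{"xyz": [0,0,0.0],"twist": [0,0,0],"gripper": -1}])

```text
clock: 7.45
position: [0.4605, 0.0824, 0.0256]
tool_rot: [0.981, 0.194, 0.001, -0.001]
ft_force: [-0.7, -0.1, -0.8]
gripper_width: 0.0129
grasp_force: 58.5
```

step_arm(series=[{"xyz": [0,0,0.06],"twist": [0,0,0],"gripper": -1},{"xyz": [0,0,0.0],"twist": [0,0,0],"gripper": -1}])

```text
clock: 7.65
position: [0.4605, 0.0824, 0.025]
tool_rot: [0.981, 0.194, 0.001, -0.0]
ft_force: [0.6, -0.1, -0.9]
gripper_width: 0.013
grasp_force: 58.5
```

step_arm(series=[{"xyz": [0,0,0.06],"twist": [0,0,0],"gripper": -1},{"xyz": [0,0,0.0],"twist": [0,0,0],"gripper": -1}])

```text
clock: 7.85
position: [0.4605, 0.0825, 0.0244]
tool_rot: [0.981, 0.194, 0.001, -0.0]
ft_force: [-0.3, 0.6, -0.5]
gripper_width: 0.0132
grasp_force: 58.5
```

step_arm(series=[{"xyz": [0,0,0.06],"twist": [0,0,0],"gripper": -1},{"xyz": [0,0,0.0],"twist": [0,0,0],"gripper": -1}])

```text
clock: 8.05
position: [0.4605, 0.0825, 0.0237]
tool_rot: [0.981, 0.194, 0.001, -0.0]
ft_force: [-0.2, 0.8, -1.5]
gripper_width: 0.0128
grasp_force: 58.5
```

Run:
```python
from plan import *
P,r,o=now();print(P,o["ft_force"],o["ft_torque"])
```

```text
[0.46045429 0.08245102 0.02373909] [-0.19739492  0.81795284 -1.5384597 ] [-0.00156831  0.03599005 -0.01610606]
```

step_arm(series=[{"xyz": [0,0,0.06],"twist": [0,0,0],"gripper": -1},{"xyz": [0,0,0.0],"twist": [0,0,0],"gripper": -1}])

```text
clock: 8.25
position: [0.4605, 0.0824, 0.0231]
tool_rot: [0.981, 0.194, 0.001, -0.0]
ft_force: [0.8, 0.3, -1.2]
gripper_width: 0.0131
grasp_force: 58.5
```

step_arm(series=[{"xyz": [0,0,0.06],"twist": [0,0,0],"gripper": -1},{"xyz": [0,0,0.0],"twist": [0,0,0],"gripper": -1}])

```text
clock: 8.45
position: [0.4605, 0.0824, 0.0225]
tool_rot: [0.981, 0.194, 0.001, -0.0]
ft_force: [-0.2, 0.5, -1.2]
gripper_width: 0.0132
grasp_force: 58.5
```

Run:
```python
from plan import *
P,r,o=now();print(P,o["ft_force"],o["ft_torque"])
```

```text
[0.46046335 0.08240394 0.02251602] [-0.22050421  0.51747848 -1.20299284] [0.03241186 0.05684638 0.0167053 ]
```

step_arm(series=[{"xyz": [0,0,0.05],"twist": [0,0,0],"gripper": -1},{"xyz": [0,0,0.0],"twist": [0,0,0],"gripper": -1}])

```text
clock: 8.65
position: [0.4604, 0.0825, 0.0221]
tool_rot: [0.981, 0.194, 0.001, -0.0]
ft_force: [-1.0, -0.3, 0.6]
gripper_width: 0.0133
grasp_force: 58.7
```

step_arm(series=[{"xyz": [0,0,0.05],"twist": [0,0,0],"gripper": -1},{"xyz": [0,0,0.0],"twist": [0,0,0],"gripper": -1}])

```text
clock: 8.85
position: [0.4604, 0.0824, 0.0217]
tool_rot: [0.981, 0.194, 0.001, -0.0]
ft_force: [-1.9, -0.9, 3.5]
gripper_width: 0.0132
grasp_force: 59.1
```

Run:
```python
from plan import *
P,r,o=now();print(P,o["ft_force"],o["ft_torque"])
```

```text
[0.46036164 0.08238753 0.02173915] [-1.94550271 -0.8929946   3.49951185] [0.11797649 0.00080038 0.02309823]
```

step_arm(series=[{"xyz": [0,0,-0.1],"twist": [0,0,0],"gripper": -1},{"xyz": [0,0,0.18],"twist": [0,1.2,0],"gripper": -1},{"xyz": [0,0,0.18],"twist": [0,1.2,0],"gripper": -1},{"xyz": [0,0,0],"twist": [0,0,0],"gripper": -1},{"xyz": [0,0,0],"twist": [0,0,0],"gripper": -1}])

```text
clock: 9.35
position: [0.4596, 0.0813, 0.0197]
tool_rot: [0.981, 0.194, 0.013, -0.002]
ft_force: [-0.3, -0.2, 1.0]
gripper_width: 0.013
grasp_force: 59.0
```

```bash
cat >> plan.py <<'E'
def tip(drop=30.6,off=16.35):
    p,r,o=now();t=p+r.apply([.085,0,(drop-off)/1000]);d=t-[J[0],J[1],0];c,s=np.cos(J[2]),np.sin(J[2])
    e=r.as_euler("ZYX",degrees=True)
    print("tip jig mm",np.round([1000*(c*d[0]+s*d[1]),1000*(c*d[1]-s*d[0]),1000*d[2]],2),"TCP",p.round(4),"yaw/pitch/roll err",np.round([e[0]-JY,-e[1],abs(e[2])-180],2),"F",np.round(o["ft_force"],1),"t",o["clock"],"j",o["joint_pos"].round(2))
E
python3 -c "
from plan import *
tip()"
```

```text
tip jig mm [-8.033e+01 -2.000e-02  7.710e+00] TCP [0.4596 0.0813 0.0197] yaw/pitch/roll err [ 0.07  1.52 -0.04] F [-0.3 -0.2  1. ] t 9.35 j [-0.08  0.76 -0.23  2.19  0.71  0.23 -2.11]
```

step_arm(series=[{"xyz": [0,0,-0.05],"twist": [0,0,0],"gripper": -1},{"xyz": [0.4,0,0.01],"twist": [0,0,0],"gripper": -1},{"xyz": [0.4,0,0.01],"twist": [0,0,0],"gripper": -1},{"xyz": [0,0,0],"twist": [0,0,0],"gripper": -1},{"xyz": [0,0,0],"twist": [0,0,0],"gripper": -1}])

```text
clock: 9.85
position: [0.467, 0.0845, 0.02]
tool_rot: [0.981, 0.194, 0.013, -0.002]
ft_force: [0.1, -0.5, 0.6]
gripper_width: 0.0133
grasp_force: 58.8
```

```bash
python3 -c "
from plan import *
tip()"
```

```text
tip jig mm [-72.25   0.21   8.01] TCP [0.467  0.0845 0.02  ] yaw/pitch/roll err [ 0.11  1.53 -0.06] F [ 0.1 -0.5  0.6] t 9.85 j [-0.07  0.76 -0.24  2.17  0.7   0.26 -2.11]
```

step_arm(series=[{"xyz": [0,0,-0.03],"twist": [0,0,0],"gripper": -1},{"xyz": [0.4,0,0.01],"twist": [0,0,0],"gripper": -1},{"xyz": [0.3,0,0.07],"twist": [0,0.4,0],"gripper": -1},{"xyz": [0,0,0],"twist": [0,0,0],"gripper": -1},{"xyz": [0,0,0],"twist": [0,0,0],"gripper": -1}])

```text
clock: 10.35
position: [0.4731, 0.0871, 0.0196]
tool_rot: [0.981, 0.194, 0.016, -0.003]
ft_force: [1.0, -0.8, -0.4]
gripper_width: 0.013
grasp_force: 58.6
```

```bash
python3 -c "
from plan import *
tip()"
```

```text
tip jig mm [-65.55   0.24   8.21] TCP [0.4731 0.0871 0.0196] yaw/pitch/roll err [ 0.11  1.9  -0.06] F [ 1.  -0.8 -0.4] t 10.35 j [-0.07  0.77 -0.25  2.16  0.71  0.26 -2.12]
```

step_arm(series=[{"xyz": [0.2,0,0.007],"twist": [0,0,0],"gripper": -1},{"xyz": [0.2,0,0.007],"twist": [0,0,0],"gripper": -1},{"xyz": [0,0,0],"twist": [0,0,0],"gripper": -1}])

```text
clock: 10.65
position: [0.4771, 0.0887, 0.0197]
tool_rot: [0.981, 0.194, 0.017, -0.003]
ft_force: [0.0, -0.6, -0.7]
gripper_width: 0.0128
grasp_force: 58.6
```

step_arm(series=[{"xyz": [0.15,0,0.005],"twist": [0,0,0],"gripper": -1},{"xyz": [0.15,0,0.005],"twist": [0,0,0],"gripper": -1},{"xyz": [0,0,0],"twist": [0,0,0],"gripper": -1}])

```text
clock: 10.95
position: [0.4798, 0.0898, 0.0197]
tool_rot: [0.981, 0.194, 0.016, -0.003]
ft_force: [0.4, -0.1, -1.4]
gripper_width: 0.0124
grasp_force: 58.6
```

```bash
python3 -c "
from plan import *
tip()"
```

```text
tip jig mm [-58.35   0.2    8.3 ] TCP [0.4798 0.0898 0.0197] yaw/pitch/roll err [ 0.11  1.91 -0.06] F [ 0.4 -0.1 -1.4] t 10.95 j [-0.06  0.77 -0.27  2.14  0.71  0.28 -2.11]
```

step_arm(series=[{"xyz": [0.15,0,0.006],"twist": [0,0,0],"gripper": -1},{"xyz": [0.15,0,0.006],"twist": [0,0,0],"gripper": -1},{"xyz": [0,0,0],"twist": [0,0,0],"gripper": -1}])

```text
clock: 11.25
position: [0.4826, 0.091, 0.0197]
tool_rot: [0.981, 0.194, 0.016, -0.003]
ft_force: [0.4, 0.1, -0.6]
gripper_width: 0.0131
grasp_force: 58.6
```

step_arm(series=[{"xyz": [0.15,0,0.006],"twist": [0,0,0],"gripper": -1},{"xyz": [0.15,0,0.006],"twist": [0,0,0],"gripper": -1},{"xyz": [0,0,0],"twist": [0,0,0],"gripper": -1}])

```text
clock: 11.55
position: [0.4854, 0.0921, 0.0197]
tool_rot: [0.981, 0.194, 0.016, -0.003]
ft_force: [-0.6, -0.8, -0.7]
gripper_width: 0.0133
grasp_force: 58.6
```

```bash
python3 -c "
from plan import *
tip()"
```

```text
tip jig mm [-52.32   0.21   8.28] TCP [0.4854 0.0921 0.0197] yaw/pitch/roll err [ 0.11  1.91 -0.06] F [-0.6 -0.8 -0.7] t 11.55 j [-0.06  0.78 -0.28  2.12  0.7   0.29 -2.11]
```

Now about 8 mm under the plate with no resistance. I continue to about x = -40.

step_arm(series=[{"xyz": [0.2,0,0.007],"twist": [0,0,0],"gripper": -1},{"xyz": [0.2,0,0.007],"twist": [0,0,0],"gripper": -1},{"xyz": [0,0,0],"twist": [0,0,0],"gripper": -1}])

```text
clock: 11.85
position: [0.4892, 0.0937, 0.0197]
tool_rot: [0.981, 0.194, 0.017, -0.003]
ft_force: [0.5, 0.9, -1.2]
gripper_width: 0.0128
grasp_force: 58.6
```

step_arm(series=[{"xyz": [0.2,0,0.007],"twist": [0,0,0],"gripper": -1},{"xyz": [0.2,0,0.007],"twist": [0,0,0],"gripper": -1},{"xyz": [0,0,0],"twist": [0,0,0],"gripper": -1}])

```text
clock: 12.15
position: [0.4929, 0.0952, 0.0197]
tool_rot: [0.981, 0.194, 0.017, -0.003]
ft_force: [0.4, 1.1, -0.3]
gripper_width: 0.0132
grasp_force: 58.6
```

step_arm(series=[{"xyz": [0.2,0,0.007],"twist": [0,0,0],"gripper": -1},{"xyz": [0.2,0,0.007],"twist": [0,0,0],"gripper": -1},{"xyz": [0,0,0],"twist": [0,0,0],"gripper": -1}])

```text
clock: 12.45
position: [0.4966, 0.0967, 0.0197]
tool_rot: [0.981, 0.194, 0.017, -0.003]
ft_force: [-0.2, -0.4, -0.9]
gripper_width: 0.0133
grasp_force: 58.6
```

Run:
```python
from plan import *
tip()
p,d=capture("top");p2,d2=capture("side")
cv2.imwrite("pics/t4.png",np.hstack([cv2.resize(p[130:230,210:285,::-1],(400,533),interpolation=cv2.INTER_CUBIC),cv2.resize(p2[170:245,230:330,::-1],(400,300),interpolation=cv2.INTER_CUBIC).repeat(1,0) if 0 else cv2.copyMakeBorder(cv2.resize(p2[170:245,230:330,::-1],(400,300),interpolation=cv2.INTER_CUBIC),0,233,0,0,0)]))
```

```text
tip jig mm [-40.17   0.27   8.28] TCP [0.4966 0.0967 0.0197] yaw/pitch/roll err [ 0.11  1.93 -0.06] F [-0.2 -0.4 -0.9] t 12.45 j [-0.05  0.79 -0.3   2.09  0.69  0.32 -2.1 ]
```

View pics/t4.png

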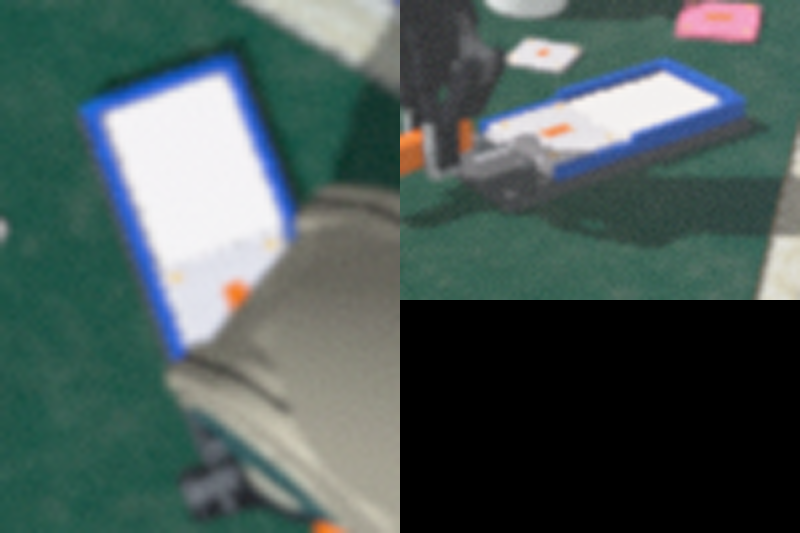

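The blade lies under the plate on the centre line: right crop (520,150), with the plate still flat. Now I lever it up.

step_arm(series=[{"xyz": [0.03,0,-0.3],"twist": [0,0,0],"gripper": -1},{"xyz": [0.05,0,-0.45],"twist": [0,0,0],"gripper": -1},{"xyz": [0,0,0],"twist": [0,0,0],"gripper": -1}])

```text
clock: 12.85
position: [0.4968, 0.0968, 0.0277]
tool_rot: [0.981, 0.194, 0.017, -0.003]
ft_force: [-0.1, 0.0, -0.9]
gripper_width: 0.0131
grasp_force: 58.5
```

step_arm(series=[{"xyz": [0.09,0,-0.33],"twist": [0,0,0],"gripper": -1},{"xyz": [0.11,0,-0.32],"twist": [0,0,0],"gripper": -1},{"xyz": [0.14,0,-0.31],"twist": [0,0,0],"gripper": -1},{"xyz": [0.17,0,-0.3],"twist": [0,0,0],"gripper": -1},{"xyz": [0,0,0],"twist": [0,0,0],"gripper": -1}])

```text
clock: 13.35
position: [0.5015, 0.0987, 0.0404]
tool_rot: [0.981, 0.194, 0.017, -0.003]
ft_force: [0.2, -0.1, -1.4]
gripper_width: 0.0132
grasp_force: 58.5
```

Run:
```python
from plan import *
tip()
p2,d2=capture("side")
cv2.imwrite("pics/t5.png",cv2.resize(p2[150:250,220:340,::-1],(720,600),interpolation=cv2.INTER_CUBIC))
```

```text
tip jig mm [-34.84   0.19  29.06] TCP [0.5015 0.0987 0.0404] yaw/pitch/roll err [ 0.1   1.95 -0.07] F [ 0.2 -0.1 -1.4] t 13.35 j [-0.01  0.76 -0.35  2.07  0.66  0.39 -2.06]
```

View pics/t5.png

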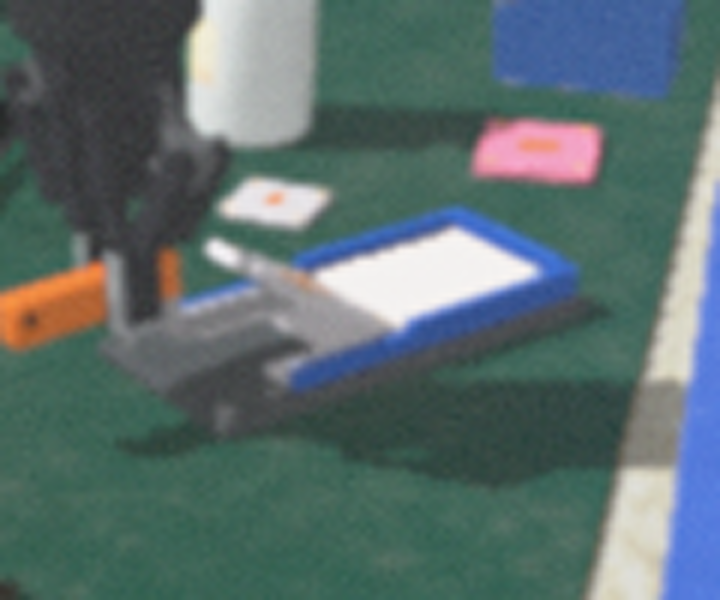

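The plate is tilted about 30° on the blade tip (crop 300,290), with its far edge at the step.

step_arm(series=[{"xyz": [0.2,0,-0.28],"twist": [0,0,0],"gripper": -1},{"xyz": [0.21,0,-0.27],"twist": [0,0,0],"gripper": -1},{"xyz": [0.24,0,-0.24],"twist": [0,0,0],"gripper": -1},{"xyz": [0.26,0,-0.23],"twist": [0,0,0],"gripper": -1},{"xyz": [0.28,0,-0.2],"twist": [0,0,0],"gripper": -1},{"xyz": [0.3,0,-0.18],"twist": [0,0,0],"gripper": -1},{"xyz": [0,0,0],"twist": [0,0,0],"gripper": -1}])

```text
clock: 14.1
position: [0.5151, 0.1044, 0.0547]
tool_rot: [0.981, 0.194, 0.017, -0.003]
ft_force: [0.1, -0.5, -1.1]
gripper_width: 0.0131
grasp_force: 58.5
```

step_arm(series=[{"xyz": [0.31,0,-0.14],"twist": [0,0,0],"gripper": -1},{"xyz": [0.32,0,-0.12],"twist": [0,0,0],"gripper": -1},{"xyz": [0,0,0],"twist": [0,0,0],"gripper": -1},{"xyz": [0,0,0],"twist": [0,0,0],"gripper": -1}])

```text
clock: 14.5
position: [0.52, 0.1064, 0.0572]
tool_rot: [0.981, 0.194, 0.016, -0.003]
ft_force: [-0.4, 0.4, -1.3]
gripper_width: 0.0132
grasp_force: 58.5
```

Run:
```python
from plan import *
tip()
p2,d2=capture("side")
cv2.imwrite("pics/t6.png",cv2.resize(p2[150:250,220:340,::-1],(720,600),interpolation=cv2.INTER_CUBIC))
```

```text
tip jig mm [-14.8    0.34  45.74] TCP [0.52   0.1064 0.0572] yaw/pitch/roll err [ 0.11  1.89 -0.07] F [-0.4  0.4 -1.3] t 14.5 j [ 0.01  0.75 -0.4   2.01  0.62  0.47 -2.02]
```

View pics/t6.png

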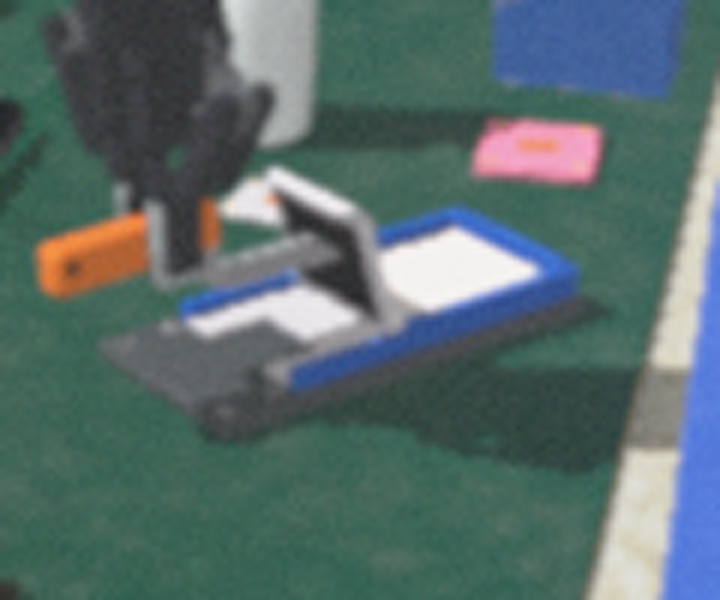

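The plate stands at about 70°, glass towards the blade (crop 330,240). I push on gently past vertical.

step_arm(series=[{"xyz": [0.3,0,-0.08],"twist": [0,0,0],"gripper": -1},{"xyz": [0.3,0,-0.05],"twist": [0,0,0],"gripper": -1},{"xyz": [0.3,0,0],"twist": [0,0,0],"gripper": -1},{"xyz": [0,0,0],"twist": [0,0,0],"gripper": -1}])

```text
clock: 14.95
position: [0.529, 0.1102, 0.0589]
tool_rot: [0.981, 0.194, 0.017, -0.003]
ft_force: [0.1, -0.5, -0.9]
gripper_width: 0.0127
grasp_force: 58.5
```

step_arm(series=[{"xyz": [0.25,0,0],"twist": [0,0,0],"gripper": -1},{"xyz": [0.25,0,0],"twist": [0,0,0],"gripper": -1},{"xyz": [0,0,0],"twist": [0,0,0],"gripper": -1}])

```text
clock: 15.25
position: [0.5334, 0.112, 0.059]
tool_rot: [0.981, 0.194, 0.017, -0.003]
ft_force: [-0.3, 0.5, 0.1]
gripper_width: 0.013
grasp_force: 58.5
```

step_arm(series=[{"xyz": [0.2,0,0],"twist": [0,0,0],"gripper": -1},{"xyz": [0.2,0,0],"twist": [0,0,0],"gripper": -1},{"xyz": [0,0,0],"twist": [0,0,0],"gripper": -1}])

```text
clock: 15.55
position: [0.537, 0.1134, 0.0591]
tool_rot: [0.981, 0.194, 0.016, -0.003]
ft_force: [-1.0, 0.0, -0.7]
gripper_width: 0.0129
grasp_force: 58.5
```

Run:
```python
from plan import *
tip()
p2,d2=capture("side")
cv2.imwrite("pics/t7.png",cv2.resize(p2[150:250,220:340,::-1],(720,600),interpolation=cv2.INTER_CUBIC))
```

```text
tip jig mm [ 3.52  0.39 47.72] TCP [0.537  0.1134 0.0591] yaw/pitch/roll err [ 0.11  1.91 -0.06] F [-1.   0.  -0.7] t 15.55 j [ 0.01  0.76 -0.42  1.96  0.6   0.51 -2.01]
```

View pics/t7.png

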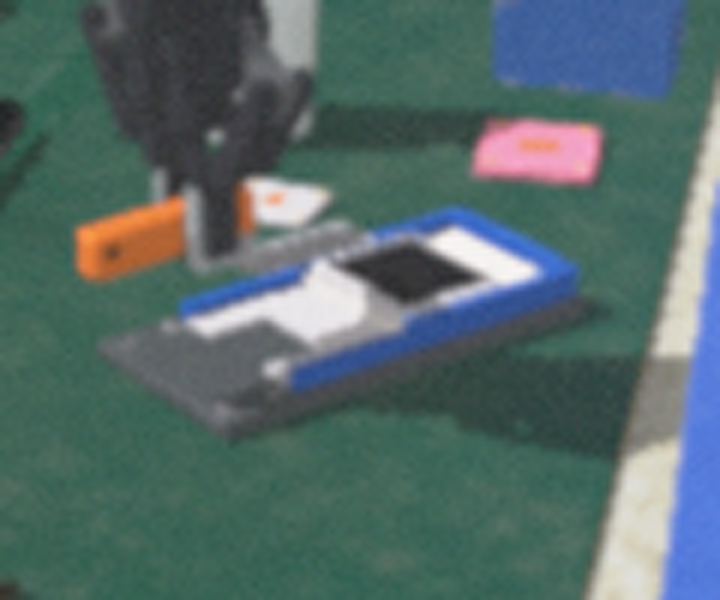

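The plate has fallen over and lies glass up on the bed (crop 410,270), with the blade clear above it. I back off and return the lifter.

step_arm(series=[{"xyz": [-0.5,0,-1],"twist": [0,-0.5,0],"gripper": -1},{"xyz": [-1,0,-2],"twist": [0,-0.7,0],"gripper": -1},{"xyz": [-1,0,-1.5],"twist": [0,-0.7,0],"gripper": -1},{"xyz": [0,0,0],"twist": [0,0,0],"gripper": -1}])

```text
clock: 16.0
position: [0.5127, 0.1032, 0.1056]
tool_rot: [0.981, 0.194, 0.001, 0.001]
ft_force: [-0.1, 0.2, -1.0]
gripper_width: 0.0128
grasp_force: 58.5
```

Run:
```python
from plan import *
tip();g=np.load("grasp.npz");rg=R.from_quat(g["q"])
rows(g["p"]+[0,0,.08],rg,14)
p,d=capture("side");W=cloud("side",d);D=(W-[J[0],J[1],0])*1000;c,s=np.cos(J[2]),np.sin(J[2]);x=D[...,0]*c+D[...,1]*s;y=-D[...,0]*s+D[...,1]*c
m=(p.max(2)<90)&(x>-20)&(x<88)&(abs(y)<33)&(D[...,2]>10)&(D[...,2]<35)
print(m.sum(),"x",np.percentile(x[m],[2,98]),"y",np.percentile(y[m],[2,98]));A=np.c_[x[m],y[m],np.ones(m.sum())];print("plane",np.linalg.lstsq(A,D[...,2][m],rcond=None)[0],np.median(D[...,2][m]))
```

```text
tip jig mm [-23.27   0.1   91.47] TCP [0.5127 0.1032 0.1056] yaw/pitch/roll err [ 0.1   0.09 -0.11] F [-0.1  0.2 -1. ] t 16.0 j [ 0.07  0.68 -0.49  1.98  0.54  0.61 -1.95]
xyz [-0.97, 1.44, 0.03] twist [0.0, -0.0, 3.14]
xyz [-0.89, 1.49, 0.03] twist [0.0, -0.0, 3.14]
xyz [-0.81, 1.54, 0.03] twist [0.0, -0.0, 3.14]
xyz [-0.72, 1.58, 0.03] twist [0.0, -0.0, 3.14]
xyz [-0.64, 1.62, 0.03] twist [0.0, -0.0, 3.14]
xyz [-0.55, 1.65, 0.03] twist [0.0, -0.0, 3.14]
xyz [-0.45, 1.68, 0.03] twist [0.0, -0.0, 3.14]
xyz [-0.36, 1.7, 0.03] twist [0.0, -0.0, 3.14]
xyz [-0.27, 1.72, 0.03] twist [0.0, -0.0, 3.14]
xyz [-0.17, 1.73, 0.03] twist [0.0, -0.0, 3.14]
xyz [-0.08, 1.74, 0.03] twist [0.0, -0.0, 3.14]
xyz [0.02, 1.74, 0.03] twist [0.0, -0.0, 3.14]
xyz [0.11, 1.74, 0.03] twist [0.0, -0.0, 3.14]
xyz [0.21, 1.73, 0.03] twist [0.0, -0.0, 3.14]
109 x [13.48359233 50.99222116] y [-23.99419979  20.19727668]
plane [-8.40169171e-03 -8.77975182e-03  2.13150026e+01] 21.07368326575515
```

step_arm(series=[{"xyz": [-1.0,1.4,0],"twist": [0,0,3.1],"gripper": -1},{"xyz": [-0.9,1.5,0],"twist": [0,0,3.2],"gripper": -1},{"xyz": [-0.8,1.5,0],"twist": [0,0,3.1],"gripper": -1},{"xyz": [-0.7,1.6,0],"twist": [0,0,3.2],"gripper": -1},{"xyz": [-0.6,1.6,0],"twist": [0,0,3.1],"gripper": -1},{"xyz": [-0.6,1.7,0],"twist": [0,0,3.1],"gripper": -1},{"xyz": [-0.5,1.7,0],"twist": [0,0,3.2],"gripper": -1},{"xyz": [-0.4,1.7,0],"twist": [0,0,3.1],"gripper": -1}])

```text
clock: 16.85
position: [0.483, -0.0346, 0.1037]
tool_rot: [1.0, -0.026, 0.0, 0.001]
ft_force: [0.4, 0.0, -0.1]
gripper_width: 0.013
grasp_force: 58.5
```

step_arm(series=[{"xyz": [-0.3,1.7,0],"twist": [0,0,3.1],"gripper": -1},{"xyz": [-0.2,1.7,0],"twist": [0,0,3.2],"gripper": -1},{"xyz": [-0.1,1.7,0],"twist": [0,0,3.1],"gripper": -1},{"xyz": [0,1.8,0],"twist": [0,0,3.2],"gripper": -1},{"xyz": [0.1,1.8,0],"twist": [0,0,3.1],"gripper": -1},{"xyz": [0.2,1.7,0],"twist": [0,0,3.1],"gripper": -1},{"xyz": [0,0,0],"twist": [0,0,0],"gripper": -1},{"xyz": [0,0,0],"twist": [0,0,0],"gripper": -1}])

```text
clock: 17.65
position: [0.4614, -0.1353, 0.1038]
tool_rot: [0.982, -0.187, 0.0, 0.0]
ft_force: [-1.1, -0.7, -0.3]
gripper_width: 0.0127
grasp_force: 58.6
```

Run:
```python
from plan import *
g=np.load("grasp.npz");rows(g["p"]+[0,0,.05],R.from_quat(g["q"]),1);print(now()[0],now()[2]["joint_pos"].round(2))
```

```text
xyz [0.21, -0.07, 3.22] twist [0.04, 0.08, 0.06]
[ 0.46139494 -0.13529337  0.10383633] [ 0.44  0.61 -0.31  2.09  0.38  0.49 -2.1 ]
```

step_arm(series=[{"xyz": [0.2,-0.1,1.5],"twist": [0,0.1,0.1],"gripper": -1},{"xyz": [0,0,1.7],"twist": [0,0,0],"gripper": -1},{"xyz": [0,0,1.5],"twist": [0,0,0],"gripper": -1},{"xyz": [0,0,1],"twist": [0,0,0],"gripper": -1},{"xyz": [0,0,0.8],"twist": [0,0,0],"gripper": -1},{"xyz": [0,0,0.8],"twist": [0,0,0],"gripper": -1},{"xyz": [0,0,0],"twist": [0,0,0],"gripper": -1},{"xyz": [0,0,0],"twist": [0,0,0],"gripper": -1}])

```text
clock: 18.45
position: [0.4638, -0.135, 0.0309]
tool_rot: [0.982, -0.187, 0.001, 0.001]
ft_force: [-0.9, 0.5, -1.1]
gripper_width: 0.0129
grasp_force: 58.6
```

Run:
```python
from plan import *
g=np.load("grasp.npz");rows(g["p"],R.from_quat(g["q"]),1);o=now()[2];print(now()[0],o["ft_force"],o["ft_torque"])
```

```text
xyz [0.01, 0.05, 0.93] twist [0.06, -0.02, 0.02]
[ 0.46376471 -0.13498213  0.03092207] [-0.87263368  0.54426291 -1.11033081] [-0.00954399  0.03422528  0.00302416]
```

step_arm(series=[{"xyz": [0,0.05,0.3],"twist": [0,0,0],"gripper": -1},{"xyz": [0,0,0.3],"twist": [0,0,0],"gripper": -1},{"xyz": [0,0,0.2],"twist": [0,0,0],"gripper": -1},{"xyz": [0,0,0],"twist": [0,0,0],"gripper": -1}])

```text
clock: 18.85
position: [0.4633, -0.1356, 0.0226]
tool_rot: [0.982, -0.187, 0.001, 0.001]
ft_force: [-1.1, 0.3, -1.1]
gripper_width: 0.0128
grasp_force: 58.6
```

step_arm(series=[{"xyz": [0,0,0.1],"twist": [0,0,0],"gripper": -1},{"xyz": [0,0,0],"twist": [0,0,0],"gripper": -1}])

```text
clock: 19.05
position: [0.4635, -0.1356, 0.0218]
tool_rot: [0.982, -0.187, 0.001, 0.001]
ft_force: [-0.7, -0.1, -1.4]
gripper_width: 0.0129
grasp_force: 58.6
```

step_arm(series=[{"xyz": [0,0,0.05],"twist": [0,0,0],"gripper": -1},{"xyz": [0,0,0],"twist": [0,0,0],"gripper": -1}])

```text
clock: 19.25
position: [0.4635, -0.1356, 0.0217]
tool_rot: [0.982, -0.187, 0.001, 0.001]
ft_force: [-0.5, 0.9, 3.7]
gripper_width: 0.0132
grasp_force: 59.3
```

step_arm(series=[{"xyz": [0,0,0],"twist": [0,0,0],"gripper": -0.5},{"xyz": [0,0,0],"twist": [0,0,0],"gripper": 0},{"xyz": [0,0,0],"twist": [0,0,0],"gripper": 1},{"xyz": [0,0,0],"twist": [0,0,0],"gripper": 1},{"xyz": [0,0,0],"twist": [0,0,0],"gripper": 1},{"xyz": [0,0,0],"twist": [0,0,0],"gripper": 1},{"xyz": [0,0,0],"twist": [0,0,0],"gripper": 1},{"xyz": [0,0,0],"twist": [0,0,0],"gripper": 1}])

```text
clock: 20.05
position: [0.4635, -0.1356, 0.0213]
tool_rot: [0.982, -0.187, 0.001, 0.001]
ft_force: [0.6, -0.2, -0.6]
gripper_width: 0.0852
grasp_force: 0.0
```

step_arm(series=[{"xyz": [0,0,-0.5],"twist": [0,0,0],"gripper": 1},{"xyz": [0,0,-1],"twist": [0,0,0],"gripper": 1},{"xyz": [0,0,-2],"twist": [0,0,0],"gripper": 1},{"xyz": [0,0,-3],"twist": [0,0,0],"gripper": 1},{"xyz": [0,0,-4],"twist": [0,0,0],"gripper": 1},{"xyz": [0,0,-4],"twist": [0,0,0],"gripper": 1},{"xyz": [0,0,0],"twist": [0,0,0],"gripper": 1},{"xyz": [0,0,0],"twist": [0,0,0],"gripper": 1}])

```text
clock: 20.85
position: [0.4636, -0.1357, 0.1679]
tool_rot: [0.982, -0.187, 0.002, 0.001]
ft_force: [-0.2, -0.9, -0.7]
gripper_width: 0.0853
grasp_force: 0.0
```

Run:
```python
from plan import *
print(now()[0],now()[2]["gripper_width"])
z=np.load("side0.npz")["p"];p,d=capture("side")
cv2.imwrite("pics/t8.png",np.vstack([cv2.resize(a,(800,300),interpolation=cv2.INTER_CUBIC) for a in (z[235:295,170:330,::-1],p[235:295,170:330,::-1])]))
W=cloud("side",d);hs=cv2.cvtColor(p,cv2.COLOR_RGB2HSV);W0=cloud("side",np.load("side0.npz")["d"]);h0=cv2.cvtColor(z,cv2.COLOR_RGB2HSV)
for w,h in((W0,h0),(W,hs)):
    m=np.zeros(h.shape[:2],bool);m[235:295,200:280]=1;m&=(h[...,0]<18)&(h[...,1]>150)&(h[...,2]>120)
    q=w[m];print(m.sum(),np.median(q,0).round(4),np.percentile(q[:,2],95).round(4))
```

```text
[ 0.46359988 -0.13573064  0.16788295] 0.08532447249098
464 [ 0.4508 -0.1369  0.0438] 0.0487
435 [ 0.4508 -0.1375  0.0434] 0.0485
```

View pics/t8.png

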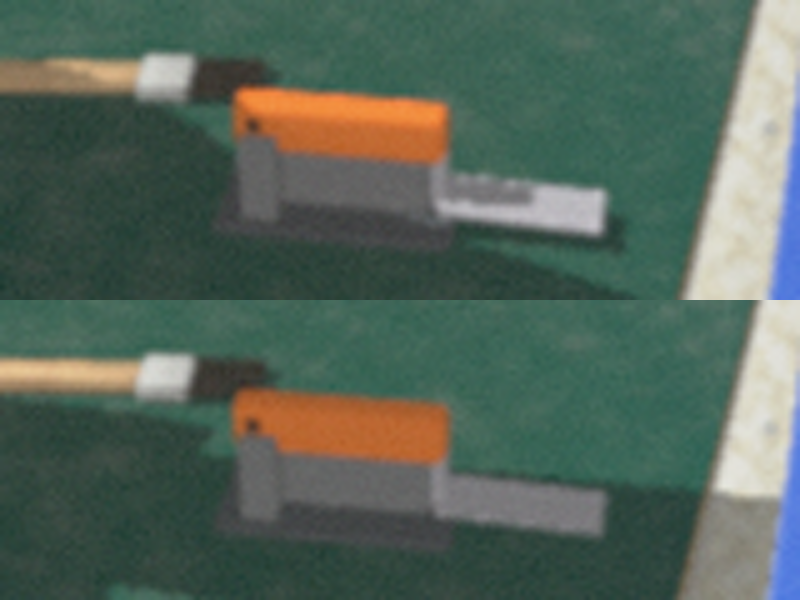

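The lifter sits in its rest exactly as at the start: handle at (340,430), blade at (525,505). The plate was measured flat at jig x ≈ 32 mm.

```bash
python3 -c "
from workcell import close_job
print(close_job())"
```

```text
the job is handed in; nothing more can be done
None
```

The plate lies flat, glass up, on the white bed with its centre about 32 mm past the step, the lifter is back in its rest as found, and the job was handed in at about 21 s; the hand-in returned no verdict.

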